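# Set the bottle filler's gated selector to bottling

## Task

Set the bottle filler to bottling: push its selector lever out of the park slot, along the gate and fully home into the slot marked by the bottle-shaped badge, without pushing it into any other marked slot. Push the knob gently with a fingertip or the side of the fingers: do not grip the lever or force it. Leave the bottle, bung, corks, cup, tub and jug where they stand.

Things in the scene. Friction and masses are not known exactly. Their poses are not given: they have to be found in the camera images.
- filler: the bench bottle filler, white plastic and steel, fixed to the counter. Gate housing 240 x 240 mm with a flat steel deck 100 mm above the counter; origin on the counter under the gate's centre. At yaw 0: x away from the robot, along the slots; y to the left, across the lanes; z up. The spout column, 440 mm tall, stands 310 mm to +y of the gate's centre
- gate_center (a point): centre of the gate cut in the deck (axes as the filler's): a cross channel along y and five slots along x: at y = -28 and +28 mm one each way (+x and -x), and at y = 0 the unmarked park slot, to -x only. All 20 mm wide for a 12 mm stem, so the knob has about 9 mm of play to either side; its edges are hard stops with slightly rounded corners
- lever: the selector lever: a 12 mm steel stem with a black knob. Origin at its pivot, 20 mm above the counter under the gate's centre; z runs up the stem. It tilts both ways about the pivot as far as the gate lets it and stays where it is left; about 3 to 4 N at the knob moves it. It starts somewhere in the park slot, between about half and fully in
- knob_center (a point): centre of the lever's knob, a black ball 40 mm across, 190 mm up the stem: 210 mm above the counter when upright, 12 to 22 mm lower in the slots. In filler x, y the knob is at (0, -63..63) mm in the channel, (-63, 0) fully in the park slot and about (+-60, +-60) fully home in a corner slot, straight above that corner's badge
- badge_bottle: black badge raised 5 mm on the deck: a bottle from the side, 26 mm wide, 64 mm long, neck to the filler's +y. It marks the slot at its corner of the gate; origin at the middle of its underside, 60 mm from the gate's centre in filler x and in y. Which badge is at which corner changes from run to run
- badge_square: black badge raised 5 mm on the deck: a 38 mm square. It marks the slot at its corner of the gate; origin at the middle of its underside, 60 mm from the gate's centre in filler x and in y. Which badge is at which corner changes from run to run
- badge_cross: black badge raised 5 mm on the deck: a plus sign 44 mm across, arms 12 mm wide. It marks the slot at its corner of the gate; origin at the middle of its underside, 60 mm from the gate's centre in filler x and in y. Which badge is at which corner changes from run to run
- badge_ring: black badge raised 5 mm on the deck: a ring, 44 mm outside, 26 mm inside. It marks the slot at its corner of the gate; origin at the middle of its underside, 60 mm from the gate's centre in filler x and in y. Which badge is at which corner changes from run to run
- bottle_spout: bystander: empty green wine bottle, 74 mm across, 298 mm tall, standing on the drip grid under the spout; origin under its centre
- bung: bystander: black rubber bung, 32 mm across, 30 mm tall, standing on the deck beyond the gate; origin under its centre
- tasting_cup: bystander: white tasting cup, 68 mm across, 85 mm tall, on the counter on the side of the filler away from the spout; origin under its centre
- cork_tub: bystander: open grey tub of corks, 130 x 100 x 60 mm, on the counter behind the filler; origin under its centre
- cork_a: bystander: cork, 24 mm across, 45 mm tall, standing on the counter in front of the filler; origin under its centre
- cork_b: bystander: cork, 24 mm across, 45 mm tall, standing beside the filler; origin under its centre
- jug: bystander: white jug with a side handle, 116 mm across, 190 mm tall, on the counter to the robot's right; origin under its centre

How it is judged:
By the outcome, as a careful person would: the job done as asked, in the order asked, and still so for the second after the job is handed in, with the robot touching nothing.
It also fails if it takes over 58 s, if anything falls off the work surface, if the arm or the gripper's body presses on something with over 40 N, if the wrist force passes 120 N, or if a joint passes its speed limit or range.

## Robot

A 6-joint arm with a two-finger parallel gripper is mounted at the origin on the work surface. World frame = base frame: x ahead of the robot, y to its left, z up, the work surface at z = 0. Lengths are in mm, angles in rad, forces in N, time in s.
With the tool pointing down it reaches from about 275 to 1000 mm from the base axis. Payload 8.4 kg.
Tool frame: the origin (TCP) lies at the very end of the fingers, on their centre line; the grasp point (between the pads) lies 19 mm behind it; z points along the fingers, y is the direction in which the jaws open and shut (so a half turn about z gives the same grasp; the last joint's range is limited). The gripper opens to 85 mm and grips with 20 to 120 N. Pads are 22 mm wide; open, the fingers measure 114 mm over their backs; the gripper's body (76 mm by 85 mm) begins 54 mm behind the grasp point. The pads swing forward as they close: fully open they stand 13 mm farther back than shut.
Start: joints at [-1.303, 0.353, 1.633, -0, 1.155, -0.002], TCP at [166.585, -602.393, 209.081] pointing down, gripper open.
Joint ranges: [-2.63, 2.63], [-0.92, 2.1], [0.06, 2.66], [-1.3, 4.44], [0, 2.69], [-3.02, 3.02]. Speed limits (rad/s): [2.22, 2.22, 2.79, 3.14, 3.14, 3.14].

## Interface

Orientations are given as [roll, pitch, yaw] about the fixed x, y, z axes, in that order (R = Rz(yaw) Ry(pitch) Rx(roll)).
In Python, from rig import r, vision gives the robot as it stands.
- The arm moves only by the tool move_arm, never from a script. Its argument "series" is text: rows parted by semicolons, each of 7 numbers parted by spaces: the closure, from -1 (fully open) to 1 (shut), then the shift along the tool's x, y, z in units of 40 mm (1.0 is 40 mm), then the turn, a rotation vector about the tool's x, y, z in degrees. In form: grip tx ty tz ax ay az; .... A call has 1 to 20 rows; each row shifts and turns the pose as measured when the row begins, along the tool's axes as they then stand; what a row does not reach is not made up. A row lasts 1/8 s, in which the tool goes at most 62.5 mm and 10.7 degrees, less where a joint would pass 70% of its speed; a pose out of reach is approached as far as the arm can. A call is refused whole if a number of a shift passes 1 or a number of a turn 10.7, either way. A call with a gripper value outside its range is refused whole. The fingers move at their own pace and stop on an object; "grip_force" is the grip in N (left out, the last holds). Time passes only in rows, so rows that do not move let the fingers close. It gives the time, the measured TCP pose, the force and the opening at its end, in the units of the state.
- r.sense(): the state, without advancing time (a new reading comes with each control period).
- vision.grab_frame(name): name is "scene" or "top"; returns the picture (420x560x3 uint8, red, green, blue); there is no depth.
- vision.camera_params(name): a dict with "fx", "fy", "cx", "cy" (pixels), "position" and "rotation" of the camera in the world. Camera axes: x right, y up, looking along -z (the intrinsics and any distortion apply to the point x, -y, -z); pixel columns grow to the right and rows downward; lengths in mm; the calibration is good to about 2 mm. A picture is of the moment at which its call begins. camera_params takes no time and is no camera call.
- r.sign_off(): hands the job in, once; it reports no verdict.
The state is a dict: "clock": time; "qpos": joint angles; "qvel": joint speeds; "joint_efforts": joint torques, N m; "eef_pos": TCP position; "tcp_rot": TCP orientation; "contact_force": force on the tool from outside, world axes, zero at the start; "wrist_torque": the same for the moment, N m; "opening": opening from 0.0 (shut) to 1.0 (fully open).
Only numpy, scipy, OpenCV 4.12 (cv2) and the standard library are available. Lean on these libraries where they do the work, as an engineer would, in place of code of your own. Each camera call takes 0.05 s, during which the arm holds its last target. There are 200 camera calls.

## Working session

There is one attempt and no reset: what is moved stays moved. The work goes in short steps, Python scripts to look and compute and a tool call to move; the robot and the scene stay as the last step left them, time stands still between calls to the robot, and variables do not carry over. Pictures are saved under pics/ and viewed, about 8 in all and at most 12, crops included, and the job is handed in when it is done.

Besides the shell and the picture viewer there is one more tool, called after "Request:" as name(argument=value, ...), one argument or row to a line, values as JSON. move_arm: Moves the arm, as the interface text tells. Its arguments: {"type":"object","properties":{"series":{"type":"string"},"grip_force":{"type":"number"}},"required":["series"]}

```bash
mkdir -p pics; python3 - <<'E'
from rig import r, vision
import cv2
for n in("scene","top"):
    im=vision.grab_frame(n); cv2.imwrite(f"pics/{n}0.png",cv2.cvtColor(im,cv2.COLOR_RGB2BGR)); print(vision.camera_params(n))
s=r.sense(); print(s)
E
```

```text
{'fx': 445.92780465993764, 'fy': 445.92780465993764, 'cx': 279.6885508733189, 'cy': 206.32753474458016, 'position': array([1423.3746195 ,   51.8221716 ,  812.21639696]), 'rotation': array([0.89185618, 0.00766821, 1.63288875])}
{'fx': 543.3966740866056, 'fy': 543.3966740866056, 'cx': 276.7749159193446, 'cy': 204.70021188294385, 'position': array([ 432.53998285,  -34.94224166, 1372.97015201]), 'rotation': array([ 0.12845029,  0.02599249, -1.60025912])}
{'clock': 0.1, 'qpos': array([-1.30341252e+00,  3.53593554e-01,  1.63406413e+00,  7.90836360e-06,
        1.15521132e+00, -2.40920391e-03]), 'qvel': array([ 0.00107583, -0.00197635, -0.00277662, -0.00022365, -0.00083335,
        0.00106223]), 'joint_efforts': array([-1.23724596e-03, -6.06355548e+01, -3.42821288e+01, -1.08420313e-04,
        4.01290949e-03, -3.80711185e-05]), 'eef_pos': array([ 166.45708493, -601.94540347,  208.42575027]), 'tcp_rot': array([-3.14031632e+00, -1.03060884e-05,  2.69789805e-01]), 'contact_force': array([ 0.00412492,  0.34628153, -0.98520819]), 'wrist_torque': array([ 0.00431588, -0.03178298,  0.03629974]), 'opening': 0.9995593280602834}
```

View pics/top0.png

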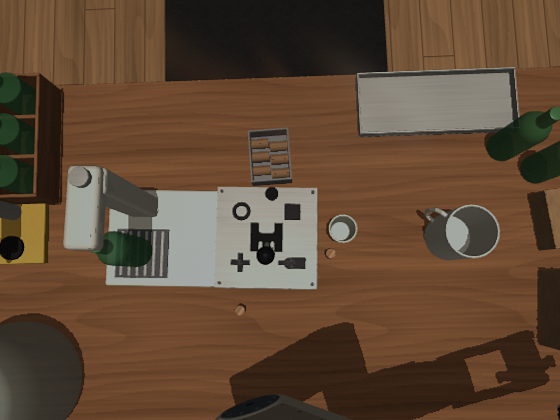

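View pics/scene0.png

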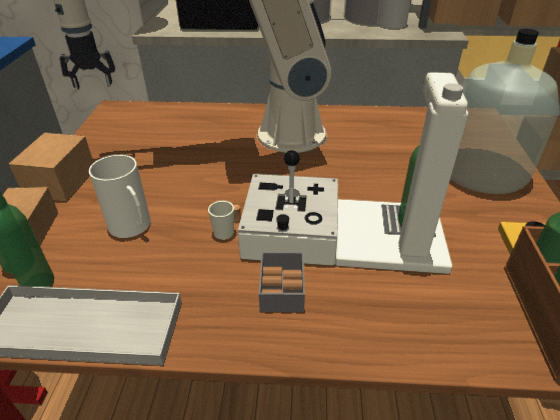

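The bottle badge is at top (292,263), which is the near-right corner (filler −x, −y). The ring is at (241,211), the square at (292,212), the cross at (240,262), the knob at about (265,255) and the bung at (272,194). In the scene view the knob is at (291,158).

```bash
cat > h.py <<'E'
from rig import r, vision
import cv2, numpy as np
from scipy.spatial.transform import Rotation as Ro
def ray(n,u,v):
    p=vision.camera_params(n); d=np.array([(u-p['cx'])/p['fx'],-(v-p['cy'])/p['fy'],-1.])
    return np.array(p['position']),Ro.from_euler('xyz',p['rotation']).apply(d)
def plane(n,u,v,z):
    o,d=ray(n,u,v); return o+d*(z-o[2])/d[2]
def tri(a,b):
    o1,d1=ray(*a);o2,d2=ray(*b)
    t=np.linalg.lstsq(np.c_[d1,-d2],o2-o1,rcond=None)[0]
    p,q=o1+d1*t[0],o2+d2*t[1]; return (p+q)/2,np.linalg.norm(p-q)
def blobs(im,box,th):
    x0,y0,x1,y1=box; m=(im[y0:y1,x0:x1].max(2)<th).astype('uint8')
    n,l,s,c=cv2.connectedComponentsWithStats(m)
    return [(s[i].tolist(),(c[i]+[x0,y0]).round(1)) for i in range(1,n) if s[i,4]>25]
E
python3 - <<'E'
from h import *
t=cv2.imread('pics/top0.png');s=cv2.imread('pics/scene0.png')
for b in blobs(t,(222,195,312,283),50): print('top',b,plane('top',*b[1],105).round(1))
for b in blobs(s,(245,145,338,232),50): print('sc',b,plane('scene',*b[1],105).round(1))
a=cv2.resize(t[180:300,205:325],None,fx=5,fy=5,interpolation=2);cv2.imwrite('pics/z.png',a)
b=cv2.resize(s[140:260,235:345],None,fx=5,fy=5,interpolation=2);cv2.imwrite('pics/z2.png',b)
for n,u,v in(('cupL',330,229),('cupR',357,229)): print(n,plane('top',u,v,85))
print('corkb',plane('top',331,253,45),'bung',plane('top',272,194,130))
E
```

```text
top ([44, 0, 12, 5, 48], array([271.5, 196.7])) [616.7   5.1 105. ]
top ([11, 8, 17, 17, 124], array([241., 211.])) [585.1  77.8 105. ]
top ([63, 9, 15, 16, 229], array([291.9, 211.9])) [579.1 -41.8 105. ]
top ([29, 28, 31, 42, 805], array([265.6, 242.7])) [508.7  21.9 105. ]
top ([16, 59, 12, 18, 89], array([241.8, 262.7])) [464.   78.5 105. ]
top ([68, 63, 15, 11, 120], array([298.7, 262.7])) [460.  -53.7 105. ]
top ([9, 65, 8, 5, 27], array([234.2, 261.9])) [466.4  96.2 105. ]
top ([57, 64, 12, 10, 49], array([284.6, 263.1])) [460.1 -20.9 105. ]
sc ([39, 6, 16, 15, 193], array([291.4, 157.9])) [322.6  12.2 105. ]
sc ([14, 38, 24, 7, 110], array([269. , 185.9])) [463.5 -42.  105. ]
sc ([63, 39, 16, 10, 72], array([315.4, 188.6])) [469.2  82.  105. ]
sc ([31, 51, 30, 15, 190], array([291.1, 202.8])) [533.1  20.2 105. ]
sc ([12, 65, 16, 11, 149], array([265. , 214.7])) [583.7 -42.2 105. ]
sc ([61, 68, 16, 11, 81], array([313.6, 217.9])) [589.5  77.6 105. ]
sc ([32, 70, 12, 15, 146], array([282.6, 221.8])) [608.1   2.8 105. ]
cupL [ 537.65756842 -130.83125614   85.        ]
cupR [ 535.63923182 -194.59089228   85.        ]
corkb [ 482.410354   -133.77871783   45.        ] bung [619.33381068   2.93770007 130.        ]
```

View pics/z.png

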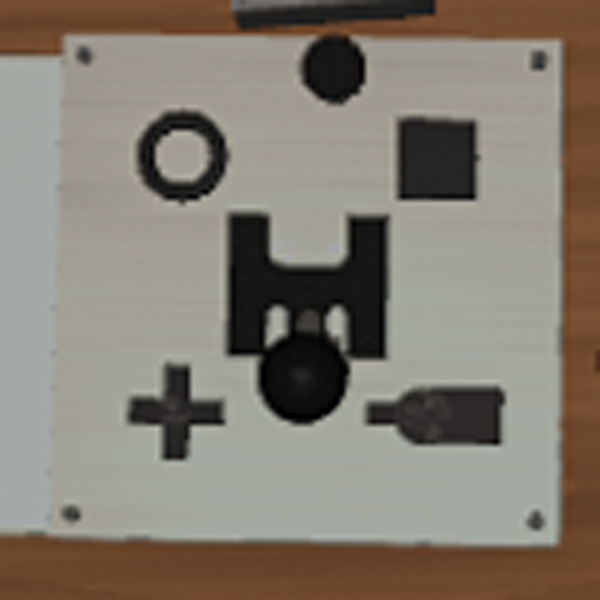

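View pics/z2.png

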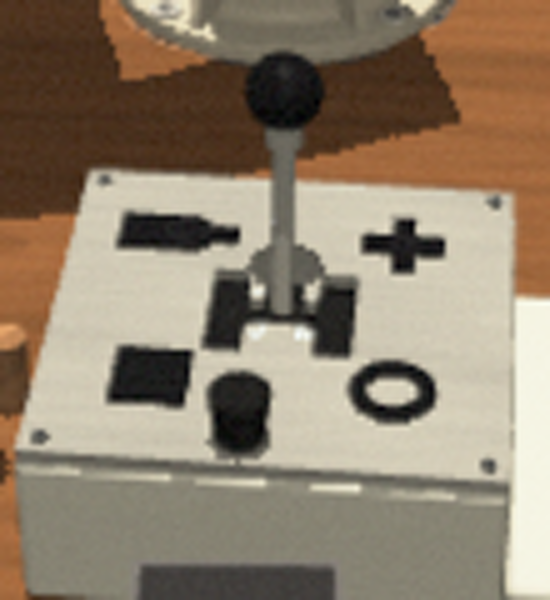

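The gate is a clear H. The bottle slot is near-right (−x, −y), and the knob is in the park slot at crop pixels (265.6,255.6) top and (292,158.2) scene. I'll triangulate the knob, then raise, square up and shut the gripper.

```bash
cat >> h.py <<'E'
B=np.array([[585.1,77.8],[579.1,-41.8],[466,79.5],[460,-41]]) 
C=np.array([523.5,18.5]); YAW=-0.045
c,s_=np.cos(YAW),np.sin(YAW); RF=np.array([[c,-s_],[s_,c]])
def fil(p): return RF.T@(np.asarray(p)[:2]-C)
def wor(q): return C+RF@np.asarray(q)
E
python3 - <<'E'
from h import *
print(B.mean(0)); k,e=tri(('top',265.6,255.6),('scene',292,158.2)); print(k,e,fil(k)); print([fil(b).round() for b in B])
p=wor((-115,0));print(p)
E
```

```text
[522.55   18.625]
[475.19168925  18.73670687 202.16253531] 0.916183489505827 [-48.27005505  -1.93667313]
[array([59., 62.]), array([ 58., -58.]), array([-60.,  58.]), array([-61., -62.])]
[408.61641785  23.67325361]
```

Request:
move_arm(
  series="1 0 0 -0.9 0 0 9; 1 0 0 -0.9 0 0 9; 1 0 0 0 0 0 0; 1 0 0 0 0 0 0",
  grip_force=20,
)

```text
clock: 0.6
eef_pos: [166.1, -600.5, 279.4]
tcp_rot: [-3.135, 0.002, -0.052]
contact_force: [0.1, -0.1, -0.5]
opening: 0.143
```

Request:
move_arm(
  series="1 0.33 -1 0 0 0 0;1 0.33 -1 0 0 0 0;1 0.33 -1 0 0 0 0;1 0.33 -1 0 0 0 0;1 0.33 -1 0 0 0 0;1 0.33 -1 0 0 0 0;1 0.33 -1 0 0 0 0;1 0.33 -1 0 0 0 0;1 0.33 -1 0 0 0 0;1 0.33 -1 0 0 0 0;1 0.33 -1 0 0 0 0;1 0.33 -1 0 0 0 0;1 0.33 -1 0 0 0 0;1 0.33 -1 0 0 0 0;1 0.33 -1 0 0 0 0;1 0 0 0 0 0 0",
)

```text
clock: 2.6
eef_pos: [388.0, 14.7, 269.0]
tcp_rot: [-3.119, 0.02, -0.031]
contact_force: [0.2, -0.6, 0.0]
opening: 0.001
```

Request:
move_arm(
  series="1 0 -0.2 0.8 0 0 0.8;1 0 0 0.8 0 0 0;1 0 0 0.4 0 0 0;1 0.4 0 0 0 0 0;1 0.4 0 0 0 0 0;1 0 0 0 0 0 0",
)

```text
clock: 3.35
eef_pos: [418.9, 20.2, 184.6]
tcp_rot: [-3.122, 0.024, -0.041]
contact_force: [-0.3, -0.6, 0.2]
opening: 0.003
```

```bash
python3 - <<'E'
from h import *
s=r.sense();print(s['eef_pos'],s['tcp_rot'],fil(s['eef_pos']),s['contact_force'])
E
```

```text
[418.90540874  20.24507304 184.57703026] [-3.12151633  0.02364903 -0.04107867] [-104.56720889   -2.96186178] [-0.33788724 -0.57888962  0.1766498 ]
```

Request:
move_arm(
  series="1 0.15 0 0 0 0 0;1 0.15 0 0 0 0 0;1 0.15 0 0 0 0 0;1 0.15 0 0 0 0 0;1 0.15 0 0 0 0 0;1 0.15 0 0 0 0 0;1 0.15 0 0 0 0 0;1 0.15 0 0 0 0 0;1 0.15 0 0 0 0 0;1 0.15 0 0 0 0 0;1 0.15 0 0 0 0 0",
)

```text
clock: 4.72
eef_pos: [486.4, 17.6, 183.7]
tcp_rot: [-3.121, 0.029, -0.041]
contact_force: [-3.6, 0.1, 2.2]
opening: -0.001
```

```bash
python3 - <<'E'
from h import *
s=r.sense();print(s['eef_pos'],s['tcp_rot'],fil(s['eef_pos']),s['contact_force'])
t,s=vision.grab_frame('top'),vision.grab_frame('scene')
a=np.hstack([cv2.resize(x,None,fx=5,fy=5,interpolation=2)[:,:400*1] if 0 else cv2.resize(x,(400,400),interpolation=2) for x in(t[180:300,205:325],s[110:230,235:355])])
cv2.imwrite('pics/p1.png',a[:,:,::-1])
E
```

```text
[486.36425817  17.55480881 183.67142262] [-3.12132498  0.02873734 -0.04057405] [-37.05562899  -2.61477879] [-3.62825987  0.0812191   2.22260103]
```

View pics/p1.png

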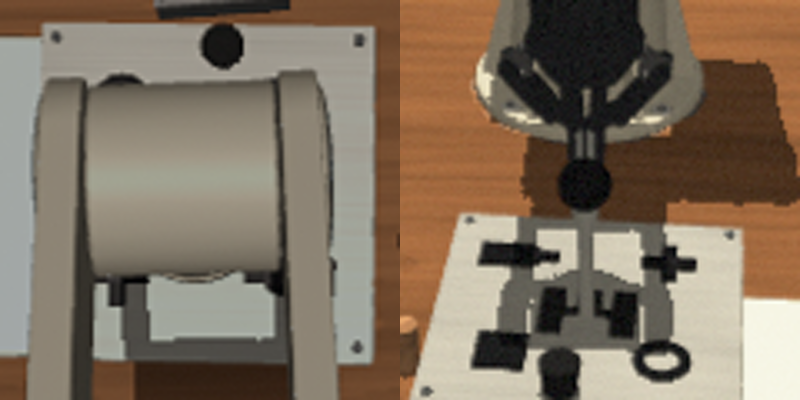

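The finger is on the near side of the knob. In the scene view the knob is at (290.5,165), pushed nearly to the channel. I'll nudge it a little further.

Request:
move_arm(
  series="1 0.1 0 0 0 0 0;1 0.1 0 0 0 0 0;1 0 0 0 0 0 0",
)

```text
clock: 5.2
eef_pos: [495.2, 17.2, 183.3]
tcp_rot: [-3.121, 0.028, -0.041]
contact_force: [-2.3, 0.5, 1.2]
opening: 0.002
```

```bash
cat >> h.py <<'E'
def knob(z=209):
    im=vision.grab_frame('scene'); print(fil(plane('scene',290.5,165.2,z)))
    for b in blobs(im,(240,140,345,185),50): print(b,fil(plane('scene',*b[1],z)).round(1))
    s=r.sense();print('tcp',fil(s['eef_pos']).round(1),s['eef_pos'][2],s['tcp_rot'].round(3),s['contact_force'].round(1))
    return im
E
python3 -c "
from h import *
knob()"
```

```text
[-6.23042291 -1.59489871]
([30, 0, 41, 35, 554], array([289.9, 153.9])) [-57.1  -7.6]
([20, 43, 16, 2, 30], array([267.5, 183.5])) [ 74.2 -47.6]
tcp [-28.3  -2.6] 183.312723238966 [-3.121  0.028 -0.041] [-2.1  0.8  1.2]
```

Request:
move_arm(
  series="1 -0.5 0 0 0 0 0;1 -0.6 0 0 0 0 0;1 0 -0.9 0 0 0 0;1 0 -0.9 0 0 0 0;1 0 -0.1 0 0 0 0;1 0.6 0 0 0 0 0;1 0.6 0 0 0 0 0;1 0.6 0 0 0 0 0;1 0 0 0 0 0 0",
)

```text
clock: 6.38
eef_pos: [531.4, 91.4, 185.6]
tcp_rot: [-3.122, 0.017, -0.04]
contact_force: [-0.2, -0.5, -0.2]
opening: -0.002
```

```bash
python3 -c "
from h import *
knob()"
```

```text
[-6.23042291 -1.59489871]
([55, 0, 50, 30, 689], array([321.6, 149.6])) [-85.2  71.1]
([42, 19, 16, 16, 210], array([289.7, 166.8])) [ 0.9 -2.9]
([20, 43, 16, 2, 26], array([266.7, 183.6])) [ 74.8 -49.4]
tcp [ 3.4 73.1] 185.4357491684415 [-3.122  0.018 -0.04 ] [-0.5 -0.2 -1. ]
```

Request:
move_arm(
  series="1 -0.05 0.3 0 0 0 0;1 0 0.3 0 0 0 0;1 0 0.2 0 0 0 0;1 0 0.2 0 0 0 0;1 0 0.2 0 0 0 0;1 0 0.2 0 0 0 0;1 0 0.2 0 0 0 0;1 0 0.2 0 0 0 0;1 0 0.2 0 0 0 0;1 0 0 0 0 0 0",
)

```text
clock: 7.68
eef_pos: [522.1, 5.8, 184.0]
tcp_rot: [-3.121, 0.019, -0.041]
contact_force: [-0.7, 2.0, 0.9]
opening: 0.001
```

```bash
python3 -c "
from h import *
im=knob()
cv2.imwrite('pics/p2.png',cv2.resize(im[110:230,225:345],(500,500),interpolation=2)[:,:,::-1])"
```

```text
[-6.23042291 -1.59489871]
([20, 0, 51, 36, 752], array([281.6, 153.2])) [-58.4 -28.8]
([20, 43, 16, 2, 30], array([267.5, 183.5])) [ 74.2 -47.6]
tcp [ -0.7 -12.5] 184.08505713363684 [-3.121  0.019 -0.041] [0.7 2.4 0.9]
```

View pics/p2.png

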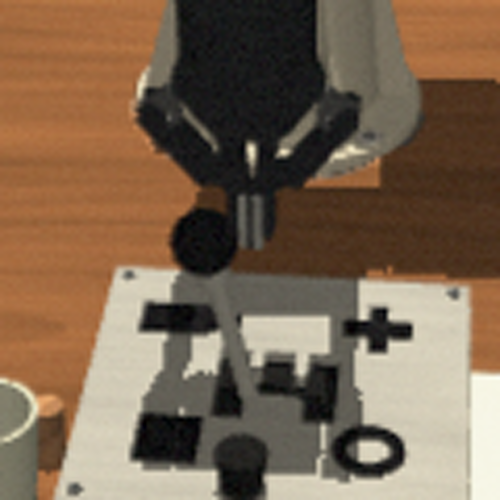

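The finger is on the knob's +y side. The knob is at about (273.7,168.3), partway along the channel with the stem leaning toward −y. I'll compute where it is and continue.

```bash
python3 -c "
from h import *
print(fil(plane('scene',273.7,168.3,204)))"
```

```text
[  3.65811069 -41.64071928]
```

Request:
move_arm(
  series="1 0 0.15 0 0 0 0;1 0 0.15 0 0 0 0;1 0 0 0 0 0 0",
)

```text
clock: 8.1
eef_pos: [521.7, -6.4, 183.7]
tcp_rot: [-3.121, 0.019, -0.04]
contact_force: [-0.2, 1.2, 0.1]
opening: -0.002
```

Request:
move_arm(
  series="1 0 0.12 0 0 0 0;1 0 0.1 0 0 0 0;1 0 0 0 0 0 0",
)

```text
clock: 8.48
eef_pos: [521.3, -15.9, 183.5]
tcp_rot: [-3.121, 0.019, -0.04]
contact_force: [0.5, 1.6, 0.5]
opening: 0.001
```

```bash
python3 -c "
from h import *
im=knob()
cv2.imwrite('pics/p3.png',cv2.resize(im[110:230,225:345],(500,500),interpolation=2)[:,:,::-1])"
```

```text
[-6.23042291 -1.59489871]
([11, 0, 50, 37, 719], array([273.1, 153.3])) [-55.9 -50.1]
tcp [ -0.6 -34.3] 183.56741219705597 [-3.121  0.019 -0.04 ] [1.  1.5 0.6]
```

View pics/p3.png

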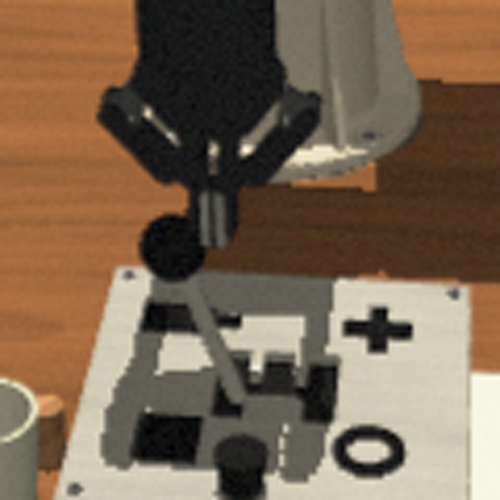

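The knob is at about (266.5,169.3) at the −y end of the channel. Next I'll go round to its far (+x) side, a bit lower.

Request:
move_arm(
  series="1 0 -0.6 0 0 0 0;1 0.8 0 0 0 0 0;1 0.9 0 0.15 0 0 0;1 0 0.7 0.1 0 0 0;1 0 0.75 0 0 0 0;1 0 0 0 0 0 0",
)

```text
clock: 9.28
eef_pos: [590.1, -54.1, 171.2]
tcp_rot: [-3.124, 0.018, -0.038]
contact_force: [0.1, 0.2, 0.4]
opening: -0.001
```

```bash
python3 -c "
from h import *
print(fil(plane('scene',266.5,169.3,200)))
knob()"
```

```text
[  3.77048845 -59.36929599]
[-6.23042291 -1.59489871]
([0, 0, 44, 45, 1305], array([258.6, 158.4])) [-28.9 -83.2]
tcp [ 69.7 -68.6] 171.16864511030803 [-3.124  0.018 -0.038] [-0.6  0.6 -0.6]
```

Request:
move_arm(
  series="1 -0.3 -0.18 0 0 0 0;1 -0.2 0 0 0 0 0;1 -0.2 0 0 0 0 0;1 -0.2 0 0 0 0 0;1 -0.2 0 0 0 0 0;1 -0.2 0 0 0 0 0;1 -0.2 0 0 0 0 0;1 -0.2 0 0 0 0 0;1 -0.2 0 0 0 0 0;1 -0.2 0 0 0 0 0;1 -0.15 0 0 0 0 0;1 0 0 0 0 0 0",
)

```text
clock: 10.82
eef_pos: [495.0, -39.9, 173.8]
tcp_rot: [-3.123, 0.015, -0.036]
contact_force: [2.8, -0.4, -0.7]
opening: 0.0
```

```bash
python3 -c "
from h import *
im=knob()"
```

```text
[-6.23042291 -1.59489871]
([5, 0, 44, 28, 489], array([267.2, 148.7])) [-76.4 -67.8]
tcp [-25.6 -59.6] 173.89822783030522 [-3.123  0.014 -0.036] [ 2.4 -1.3  0.3]
```

Request:
move_arm(
  series="1 -0.1 0 0 0 0 0;1 -0.1 0 0 0 0 0",
)

```text
clock: 11.12
eef_pos: [487.5, -39.6, 174.1]
tcp_rot: [-3.123, 0.014, -0.036]
contact_force: [4.2, 0.3, 0.1]
opening: -0.004
```

Request:
move_arm(
  series="1 -0.08 0 0 0 0 0;1 -0.08 0 0 0 0 0",
)

```text
clock: 11.38
eef_pos: [484.8, -39.6, 175.5]
tcp_rot: [-3.124, 0.005, -0.036]
contact_force: [10.5, -0.3, -0.3]
opening: -0.002
```

The force rose to 10.5 N with only 2.7 mm of travel, so the lever is at the end stop. I'll back off and look.

Request:
move_arm(
  series="1 0.8 0 0 0 0 0;1 0.3 0 -0.8 0 0 0;1 0 0 -1 0 0 0;1 0 0 -1 0 0 0;1 0 1 0 0 0 0;1 0 1 0 0 0 0;1 0 1 0 0 0 0;1 0 1 0 0 0 0;1 0 1 0 0 0 0;1 0 0 0 0 0 0",
)

```text
clock: 12.62
eef_pos: [515.2, -247.0, 284.5]
tcp_rot: [-3.121, 0.021, -0.034]
contact_force: [-0.6, -0.3, 0.4]
opening: 0.001
```

```bash
python3 - <<'E'
from h import *
t,s=vision.grab_frame('top'),vision.grab_frame('scene')
a=np.hstack([cv2.resize(x,(400,400),interpolation=2) for x in(t[180:300,205:325],s[130:250,235:355])])
cv2.imwrite('pics/p4.png',a[:,:,::-1])
S=r.sense();print(S['eef_pos'],S['contact_force'])
E
```

```text
[ 515.49000108 -244.88828506  284.59495396] [ 0.66110067  0.40109797 -0.48084681]
```

View pics/p4.png

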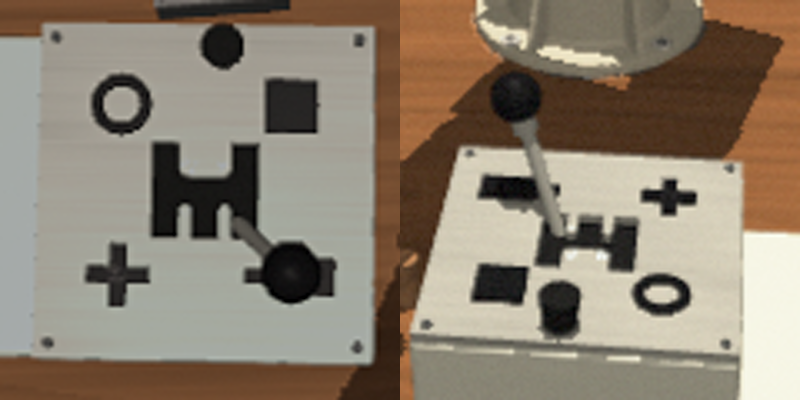

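The knob is over the bottle badge, at top (292.6,261.6) and scene (269.8,159.1). The bung and the badges are unmoved.

```bash
python3 -c "
from h import *
k,e=tri(('top',292.6,261.6),('scene',269.8,159.1)); print(k,e,fil(k))
a=cv2.imread('pics/top0.png')[:,:,::-1];b=vision.grab_frame('top')
for n,(x,y) in dict(corkb=(331,253),corka=(240,310),bung=(272,194),tub=(270,155),cup=(342,229),bottle=(125,248),jug=(440,215)).items(): print(n,np.abs(a[y-9:y+10,x-9:x+10].astype(int)-b[y-9:y+10,x-9:x+10]).mean().round(1))"
```

```text
[460.93897578 -38.7632877  188.43860398] 1.0829579393125732 [-59.92171352 -60.01961444]
corkb 20.1
corka 0.9
bung 1.1
tub 0.9
cup 34.0
bottle 0.9
jug 53.2
```

```bash
python3 -c "
from h import *
a=cv2.imread('pics/scene0.png');b=vision.grab_frame('scene')[:,:,::-1]
cv2.imwrite('pics/p5.png',np.hstack([x[130:270,70:270] for x in(a,b)]).repeat(2,0).repeat(2,1))"
```

```text
(no output)
```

View pics/p5.png

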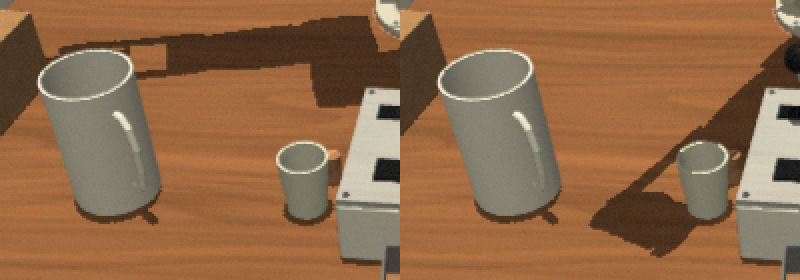

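Jug, cup and cork are at the same pixels before and after, with the arm's shadow the only change. I'll hand it in.

```bash
python3 -c "
from rig import r
print(r.sign_off())"
```

```text
the job is handed in; nothing more can be done
None
```

The selector lever is fully home in the bottle-badge slot (near right), and I handed the job in at about 13 s. I pushed the knob with the closed fingers: out of the park slot, along the channel to its −y end, then into the slot.

- **Lever position:** seen from both cameras, the knob sits at filler (−59.9, −60.0) mm and 188 mm high, against the (−60, −60) expected. The rays from the two cameras agreed to about 1 mm.
- **Force:** readings were about 2 to 4 N during the pushes, and 10.5 N when the lever met its end stop.
- **Other slots:** the lever did not enter any other marked slot.
- **Bystanders:** cork_a, the bung, tub and bottle showed no change in the top view. The cup, jug and cork_b failed that comparison; the arm and its shadow were over that area. In the scene view they were in the same place before and after.
- **Robot:** the arm was clear and touching nothing at hand-in.

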